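Slide the drip tray under the staining rack

TASK

Slide the steel drip tray under the slide-staining rack until all four slides lie wholly over the inside of the tray and the tray is square with the rack. Push it steadily along the bench with the fingertips against the outside of its walls: do not pinch, lift, tip or flick it. Leave the rack and everything else on the bench where it stands.

Things in the scene. Friction and masses are not known exactly. Their poses are not given: they have to be found in the camera images.
- tray: The drip tray: a shallow open rectangular stainless-steel pan, 190 mm long (its own x) by 120 mm wide (its own y), 22 mm high, walls and floor 3 mm thick, upright plain walls; about 0.3 kg (hidden, varies). Loose on the bench. Origin at the centre of its underside, z up. It looks the same turned by half a turn.
- rack: Slide-staining rack, a low steel bridge: two rods along its own x, on an end frame at x = +-130 mm, four glass slides lying across the rods. Origin at bench level under its centre, z up; own y is the way through, open at both sides. Nothing on it is above 45 mm. Loose, about 0.8 kg; looks the same turned half round. The tray stands in the open on one long side of it, to the robot's left or right.
- rods_mid (a point): midway between the two rods, over the rack's centre, level with their undersides, 29 mm above the bench. Rods: 10 mm diameter, 52 mm apart, 268 mm long
- frame_p (a point): middle of the foot line of the end frame at rack x = +130 mm (bench level). Each frame has a crossbar 30 mm above the bench and two feet; it is 106 mm long in rack y. Between the feet of the two frames the clear opening is 246 mm wide
- frame_n (a point): the same point of the other end frame, at rack x = -130 mm
- row_corner0 (a point): corner of the row of four slides, at rack x = +67 mm, y = +38 mm, 39 mm above the bench (the slides are 76 x 26 mm, long side along rack y)
- row_corner1 (a point): corner of the row of four slides, at rack x = +67 mm, y = -38 mm, 39 mm above the bench (the slides are 76 x 26 mm, long side along rack y)
- row_corner2 (a point): corner of the row of four slides, at rack x = -67 mm, y = -38 mm, 39 mm above the bench (the slides are 76 x 26 mm, long side along rack y)
- row_corner3 (a point): corner of the row of four slides, at rack x = -67 mm, y = +38 mm, 39 mm above the bench (the slides are 76 x 26 mm, long side along rack y)
- stain_a: dropper bottle of stain: brown glass, black collar and rubber bulb, 38 mm diameter, 84 mm high, standing just beyond one end of the rack; origin at the centre of its foot. Leave it alone.
- stain_b: second dropper bottle of stain, same size, just beyond the other end of the rack; origin at the centre of its foot. Leave it alone.
- wash_bottle: white squeeze wash bottle with a bent spout, 70 mm diameter, 205 mm high; origin at the centre of its foot. Leave it alone.
- staining_jar: square glass staining jar with a white lid, 66 mm wide, 88 mm high; origin at the centre of its foot. Leave it alone.
- timer: white bench timer standing up, 75 mm wide, 68 mm high; origin at the centre of its foot. Leave it alone.
- slide_box: closed grey slide box, 87 x 142 x 39 mm; origin at the centre of its underside. Leave it alone.
- petri_dish: closed culture dish, 94 mm diameter, 15 mm high; origin at the centre of its underside. Leave it alone.
- forceps: steel forceps lying flat, 130 mm long along their own x, 12 mm high; origin at bench level under their middle. Leave them alone.
Things that resemble listed ones, but are neither listed nor needed, are in the scene too. What is shaped like the tray but brown is not meant.

How it is judged:
At the end, for the whole second after the job is handed in: Seen from above every corner of the row of slides lies inside the tray's inner walls (play about 25 mm lengthwise, 19 mm crosswise), tray within 8 degrees of the rods, flat on the bench (tilt under 1.7 degrees), at rest; rack level and within 12 mm of its start (x of row_corner0 in the frame of tray between -0.092 and 0.092 m and y of row_corner0 in the frame of tray between -0.057 and 0.057 m and x of row_corner1 in the frame of tray between -0.092 and 0.092 m and y of row_corner1 in the frame of tray between -0.057 and 0.057 m and x of row_corner2 in the frame of tray between -0.092 and 0.092 m and y of row_corner2 in the frame of tray between -0.057 and 0.057 m and x of row_corner3 in the frame of tray between -0.092 and 0.092 m and y of row_corner3 in the frame of tray between -0.057 and 0.057 m and angle between the x axis of tray and the x axis of rack, either way round below 0.14 rad and height (world z) of tray below 0.004 m and angle between each of tray, rack's own z axis and vertical below 0.03 rad and linear speed of tray below 0.01 m/s and angular speed of tray below 0.05 rad/s and distance of each of frame_p, frame_n from where it was at the start of the episode below 0.012 m); the robot touches nothing.
It fails at once if the drip tray is tipped by more than about 3.5 degrees or lifted off the bench (angle between tray's own z axis and vertical above 0.06 rad or height (world z) of tray above 0.008 m).
It fails at once if the fingers are put inside the tray or pinch its wall instead of pushing on the outside (x of the grasp point in the frame of tray between -0.095 and 0.095 m and y of the grasp point in the frame of tray between -0.06 and 0.06 m and z of the grasp point in the frame of tray below 0.038 m and contact force between the fingers and tray above 0.3 N).
It fails at once if the tray is flicked along (faster than 0.4 m/s) (linear speed of tray above 0.4 m/s).
It fails at once if the rack is shifted (either end more than 12 mm), tilted or lifted (distance of any of frame_p, frame_n from where it was at the start of the episode above 0.012 m or angle between rack's own z axis and vertical above 0.05 rad).
It fails at once if one of the other things on the bench is shifted more than 20 mm or knocked over (distance of any of stain_a, stain_b, wash_bottle, staining_jar, timer, slide_box, petri_dish, forceps from where it was at the start of the episode above 0.02 m or angle between any of stain_a, stain_b, wash_bottle, staining_jar, timer, slide_box, petri_dish, forceps's own z axis and vertical above 0.3 rad).
It also fails if it takes over 64 s, if anything falls off the work surface, if the arm or the gripper's body presses on something with over 40 N, if the wrist force passes 120 N, or if a joint passes its speed limit or range.

ROBOT

A 7-joint arm with a two-finger parallel gripper is mounted at the origin on the work surface. World frame = base frame: x ahead of the robot, y to its left, z up, the work surface at z = 0. Lengths are in m, angles in rad, forces in N, time in s.
With the tool pointing down it reaches from about 0.4 to 0.9 m from the base axis. Payload 5.6 kg.
Tool frame: the origin (TCP) lies at the very end of the fingers, on their centre line; the grasp point (between the pads) lies r.hold_point_z behind it (r.hold_point_z is the distance from the TCP to the grasp point, in m); z points along the fingers, x is the direction in which the jaws open and shut, and the axes are right-handed (so a half turn about z gives the same grasp; the last joint's range is limited). The gripper opens to 92 mm and grips with 3 to 60 N. Pads are 20 mm wide; open, the fingers measure 128 mm over their backs; the gripper's body (75 mm by 189 mm) begins 69 mm behind the grasp point.
Start: joints at [1.104, 0.468, -0.012, 1.603, 0.006, 1.071, -0.056], TCP at [0.267, -0.593, 0.215] pointing down, gripper open.
Joint ranges: [-2.53, 2.53], [-0.31, 2.02], [-1.57, 1.55], [0.28, 2.44], [-1.29, 4.43], [0.15, 1.84], [-2.92, 2.92]. Speed limits (rad/s): [2.57, 2.57, 3.14, 3.14, 3.14, 3.14, 3.14].

INTERFACE

Orientations are given as a unit quaternion [x, y, z, w].
In Python, from station import r gives the robot as it stands.
- The arm moves only by the shell command python3 -m pendant 'ROWS' [OPENING] [FORCE]. ROWS is JSON, a list of rows, each a list of 2 entries, a list of its own where there are three numbers: the shift along the world's x, y, z in units of 40 mm (1.0 is 40 mm), then the turn about the world's z in degrees. In form: [[[dx, dy, dz], yaw], ...]. A call has 1 to 8 rows; each row shifts and turns the commanded pose from where the row before left it; what a row does not reach is not made up. A row lasts 1/8 s, in which the tool goes at most 62.5 mm and 10.7 degrees, less where a joint would pass 70% of its speed; a pose out of reach is approached as far as the arm can. A call is refused whole if a number of a shift passes 1 or a number of a turn 10.7, either way. A call with a gripper value outside its range is refused whole. OPENING is the closure, from 0 (fully open) to 1 (shut), set as the call begins (- or left out, the last holds). The fingers move at their own pace and stop on an object; FORCE is the grip in N (left out, the last holds). Time passes only in rows, so rows that do not move let the fingers close. It gives the time, the measured TCP pose, the force and the opening at its end, in the units of the state.
- r.observe(): the state, without advancing time (a new reading comes with each control period).
- r.capture(name): name is "scene" or "top"; returns the picture (480x640x3 uint8, red, green, blue); there is no depth.
- r.get_calibration(name): a dict with "fx", "fy", "cx", "cy" (pixels), "R" (3x3) and "t" (3): a world point X has camera coordinates R X + t. Camera axes: x right, y down, z forward; pixel columns grow to the right and rows downward; lengths in m; the calibration is good to about 2 mm. A picture is of the moment at which its call begins. get_calibration takes no time and is no camera call.
- r.sign_off(): hands the job in, once; it reports no verdict.
The state is a dict: "clock": time; "qpos": joint angles; "qd": joint speeds; "joint_torque": joint torques, N m; "tool_pos": TCP position; "eef_rot": TCP orientation; "force": force on the tool from outside, world axes, zero at the start; "wrist_torque": the same for the moment, N m; "finger_gap": finger opening in m.
Only numpy, scipy, OpenCV 4.12 (cv2) and the standard library are available. Lean on these libraries where they do the work, as an engineer would, in place of code of your own. Each camera call takes 0.05 s, during which the arm holds its last target.

## Working session

There is one attempt and no reset: what is moved stays moved. The work goes in short steps, Python scripts to look and compute and a shell command to move; the robot and the scene stay as the last step left them, time stands still between calls to the robot, and variables do not carry over. Pictures are saved under pics/ and viewed, and the job is handed in when it is done.

```bash
ls; mkdir -p pics
python3 - <<'E'
from station import r
import cv2
print(r.observe(), r.hold_point_z)
for n in("scene","top"):
    im=r.capture(n); cv2.imwrite(f"pics/{n}0.png",im[:,:,::-1]); print(n,r.get_calibration(n))
E
```

```text
pics
{'clock': 0.0, 'qpos': array([ 1.10398373,  0.46835422, -0.01157542,  1.60360609,  0.00598021,
        1.07140238, -0.05629595]), 'qd': array([ 0.00092079, -0.0006799 , -0.00153727,  0.00058497, -0.00122913,
        0.00047995, -0.00037195]), 'joint_torque': array([-2.11348870e-04, -5.20570564e+01, -1.26077357e-02, -2.43741810e+01,
       -5.66110841e-02,  1.73054432e-02,  1.58044604e-04]), 'tool_pos': array([ 0.2669943 , -0.59200184,  0.21366249]), 'eef_rot': array([ 8.39985716e-01, -5.42607818e-01, -7.59114791e-04, -4.20581267e-04]), 'force': array([-0.70545952,  0.16882645,  0.22838005]), 'wrist_torque': array([ 0.03032005, -0.01161694,  0.03691149]), 'finger_gap': 0.09181411764292047} 0.0187
scene {'fx': 621.4625605772152, 'fy': 621.4625605772152, 'cx': 317.44380149839526, 'cy': 240.79357185389637, 'R': array([[ 0.80340191,  0.59521819, -0.01614534],
       [ 0.4722114 , -0.65342096, -0.59165652],
       [-0.36271443,  0.46771397, -0.80602846]]), 't': array([-0.39159945, -0.15038349,  1.64869647])}
top {'fx': 585.8744739563849, 'fy': 585.8744739563849, 'cx': 318.6220230599608, 'cy': 231.75571664855468, 'R': array([[ 3.18278822e-04, -9.99809499e-01,  1.95157663e-02],
       [-9.89920640e-01, -3.07888911e-03, -1.41589716e-01],
       [ 1.41622829e-01, -1.92739949e-02, -9.89733038e-01]]), 't': array([0.02097776, 0.49034127, 1.57785396])}
```

View pics/scene0.png

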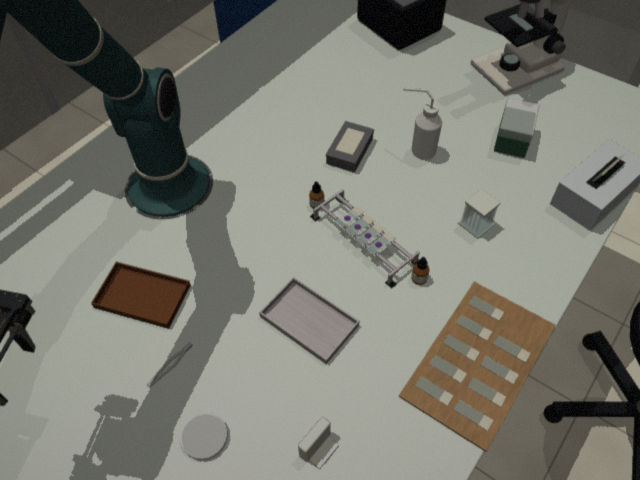

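View pics/top0.png

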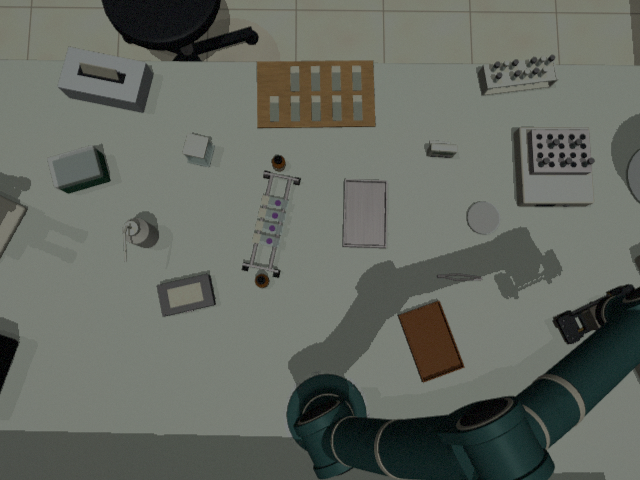

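```bash
cat > h.py <<'E'
import numpy as np,cv2
from station import r
def ray(n,uv,z):
    c=r.get_calibration(n);R=c["R"];t=c["t"];C=-R.T@t
    d=R.T@np.array([(uv[0]-c["cx"])/c["fx"],(uv[1]-c["cy"])/c["fy"],1.])
    return C+d*(z-C[2])/d[2]
def proj(n,X):
    c=r.get_calibration(n);p=c["R"]@np.asarray(X,float)+c["t"]
    return np.array([c["fx"]*p[0]/p[2]+c["cx"],c["fy"]*p[1]/p[2]+c["cy"]])
def crop(im,x0,y0,w,h,s,f):
    cv2.imwrite(f,cv2.resize(im[y0:y0+h,x0:x0+w,::-1],None,fx=s,fy=s,interpolation=cv2.INTER_CUBIC))
E
python3 - <<'E'
from h import *
a=cv2.imread("pics/top0.png")[:,:,::-1]; b=cv2.imread("pics/scene0.png")[:,:,::-1]
crop(a,230,145,170,150,4.6,"pics/c1.png"); crop(b,250,170,190,195,3,"pics/c2.png")
E
```

```text
(no output)
```

View pics/c1.png

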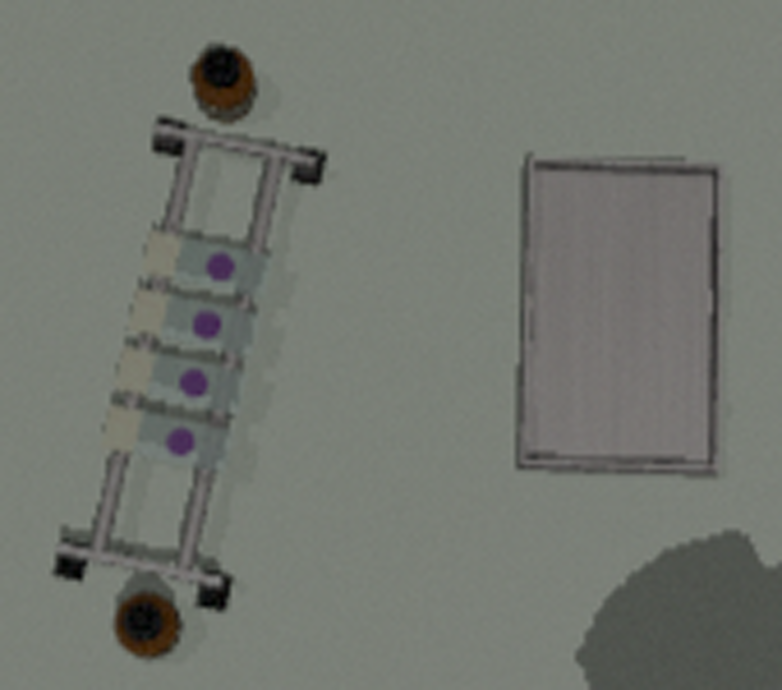

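View pics/c2.png

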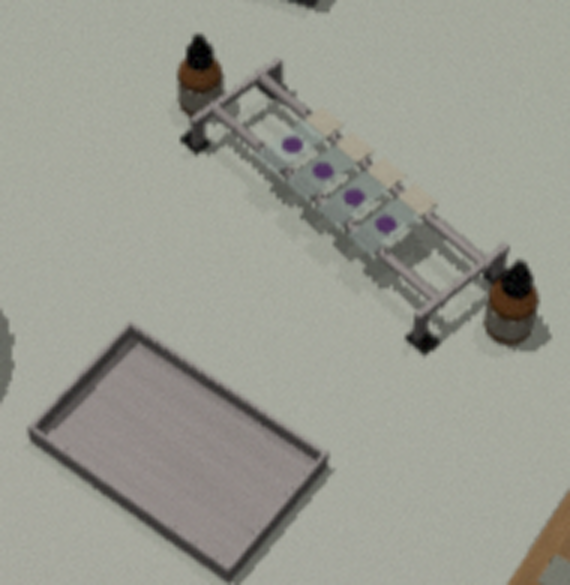

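Run:
```python
from h import *
np.set_printoptions(precision=4,suppress=True)
P=lambda q,z:ray("top",((q[0]+.5)/4.6-.5+230,(q[1]+.5)/4.6-.5+145),z)
def rep(name,qs,z):
    X=np.array([P(q,z) for q in qs]);print(name,X[:,:2].tolist(),"c",X.mean(0));
    print(" sides",[round(float(np.linalg.norm(X[i]-X[(i+1)%4])),4) for i in range(4)], "yaw of long", np.degrees([np.arctan2(*(X[0]-X[3])[[1,0]]),np.arctan2(*(X[1]-X[2])[[1,0]])]))
rep("slides",[(148,231),(268,250),(214,467),(104,446)],.039)
rep("frames",[(157,124),(324,155),(226,582),(60,548)],.036)
rep("tray",[(527,158),(719,168),(714,470),(518,466)],.022)
a=cv2.imread("pics/top0.png"); hsv=cv2.cvtColor(a,cv2.COLOR_BGR2HSV)
m=((hsv[...,0]>125)&(hsv[...,0]<155)&(hsv[...,1]>80)).astype(np.uint8);m[:, :230]=0;m[:,300:]=0
n,l,s,c=cv2.connectedComponentsWithStats(m)
D=np.array([ray("top",c[i],.0395) for i in range(1,n) if s[i,4]>10]);print(s[:,4],D[:,:2])
d=D[0]-D[-1];print(np.degrees(np.arctan2(d[1],d[0])),np.linalg.norm(d)/3,D.mean(0))
Q=[(130,328),(328,458),(229,582),(33,433)]
X=np.array([ray("scene",((q[0]+.5)/3-.5+250,(q[1]+.5)/3-.5+170),.022) for q in Q]);print("tray scene",X[:,:2].tolist(),X.mean(0))
```

```text
slides [[0.5923326869487351, 0.17909798801623228], [0.581009900443777, 0.1069502751411549], [0.44966319440389646, 0.13797126093453063], [0.46204802550983337, 0.2033605219009446]] c [0.5213 0.1568 0.039 ]
 sides [0.073, 0.135, 0.0666, 0.1325] yaw of long [-10.5492 -13.2884]
frames [[0.6590331838254707, 0.1748216839844782], [0.6403176532198082, 0.07363393138538202], [0.3815779805362255, 0.13031987030303732], [0.4015321173035148, 0.2286328823594359]] c [0.5206 0.1519 0.036 ]
 sides [0.1029, 0.2649, 0.1003, 0.2631] yaw of long [-11.8035 -12.3574]
tray [[0.6423762743889785, -0.05027369786179268], [0.6366923019975974, -0.1678750480181503], [0.45063856974498906, -0.1618823271762857], [0.4527528445600365, -0.04374262612318037]] c [ 0.5456 -0.1059  0.022 ]
 sides [0.1177, 0.1862, 0.1182, 0.1897] yaw of long [-1.9726 -1.8448]
[307088      1      1      4      1      2      2      1      2      1
      1      1      1      1      1      1      1     22     23     23
     21      1] [[0.5702 0.1354]
 [0.5352 0.143 ]
 [0.4999 0.1504]
 [0.4647 0.1576]]
-11.848563289252482 0.035922993170826874 [0.5175 0.1466 0.0395]
tray scene [[0.4578592989664493, -0.054608438267840564], [0.6453295894081517, -0.05868744096041789], [0.6446651906257526, -0.1812821340982827], [0.4563214709543021, -0.17013764575092144]] [ 0.551  -0.1162  0.022 ]
```

```bash
python3 -m pendant '[[[0.9,1.0,0],-2.2],[[0.9,1.0,0],-2.2],[[0.9,1.0,0],-2.2],[[0.9,1.0,0],-2.2],[[0.9,1.0,0],-2.2],[[0.9,1.0,0],-2.2],[[0.9,1.0,0],-2.2],[[0.9,1.0,0],-2.2]]' 0.35
```

```text
clock: 1.1
tool_pos: [0.556, -0.2711, 0.2143]
eef_rot: [0.747, -0.665, -0.0, 0.0]
force: [0.5, -0.7, -0.2]
finger_gap: 0.0594
```

```bash
python3 -m pendant '[[[0.9,1.0,0],-2.2],[[0.9,1.0,0],-2.2],[[0.9,1.0,0],-2.2],[[0.9,1.0,0],-2.2],[[0,0.1,0],0],[[0,0,0],0]]'
python3 - <<'E'
from h import *
o=r.observe();print(o["tool_pos"],o["eef_rot"],o["finger_gap"],o["qpos"])
im=r.capture("top"); crop(im,180,80,260,215,3,"pics/t1.png")
im=r.capture("scene"); crop(im,150,130,260,215,3,"pics/s1.png")
E
```

```text
clock: 1.85
tool_pos: [0.6987, -0.1086, 0.2138]
eef_rot: [-0.694, 0.72, 0.0, -0.001]
force: [-0.8, -0.4, 0.8]
finger_gap: 0.0597
[ 0.69865723 -0.10861202  0.2138135 ] [-6.94148239e-01  7.19831565e-01  3.87227316e-04 -7.67943721e-04] 0.05972249212026748 [ 0.16731063  0.5708786  -0.09179777  1.43985961  0.05539282  1.13495176
 -1.54059846]
```

View pics/t1.png

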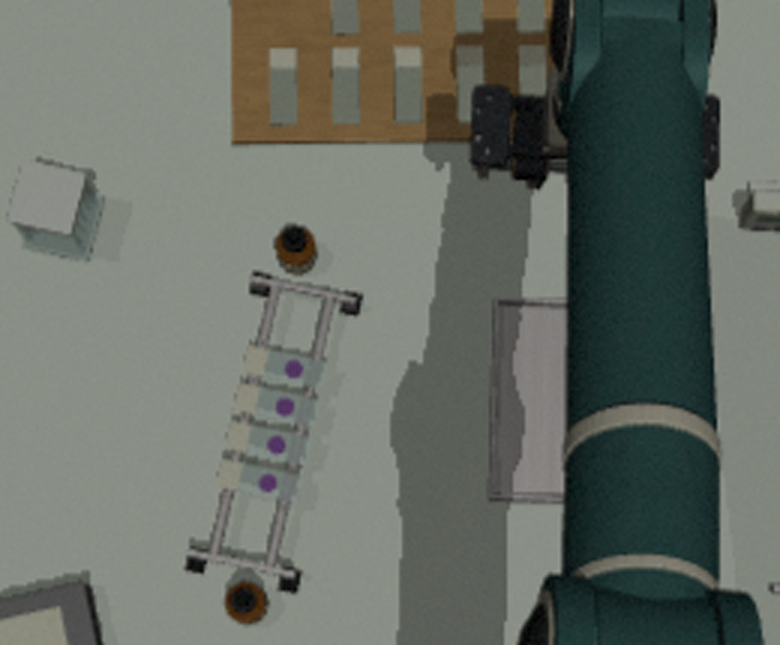

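View pics/s1.png

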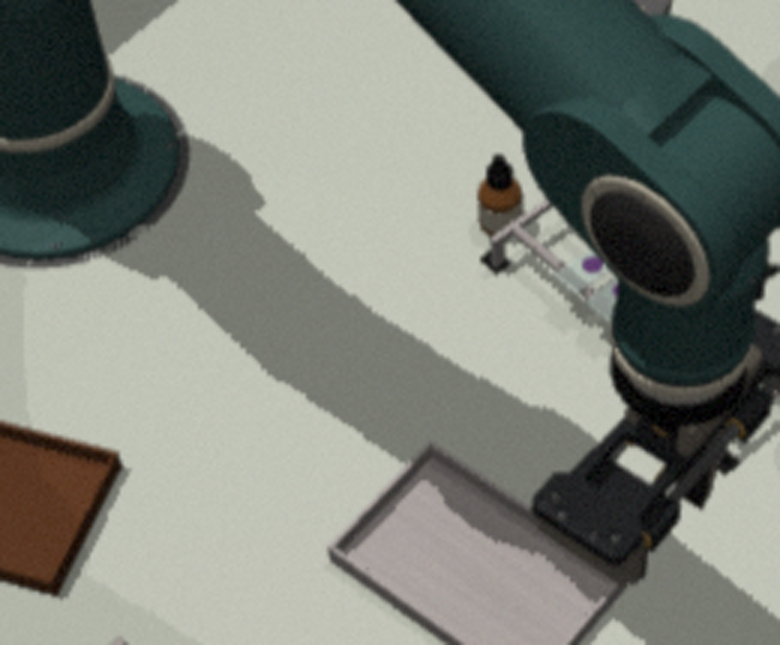

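```bash
python3 -m pendant '[[[0,0,-0.8],0],[[0,0,-0.9],0],[[0,0,-0.9],0],[[0,0,-0.9],0],[[0,0,-0.8],0],[[0,0,-0.5],0],[[0,0,-0.25],0],[[0,0,0],0]]'
```

```text
clock: 2.95
tool_pos: [0.6992, -0.109, 0.0127]
eef_rot: [-0.694, 0.72, -0.0, -0.0]
force: [0.2, 0.8, 0.1]
finger_gap: 0.0595
```

```bash
python3 -m pendant '[[[-0.3,0.01,0],0],[[-0.3,0.01,0],0],[[-0.3,0.01,0],0],[[-0.15,0.005,0],0],[[-0.15,0.005,0],0],[[-0.15,0.005,0],0],[[-0.15,0.005,0],0],[[-0.15,0.005,0],0]]'
```

```text
clock: 3.95
tool_pos: [0.6336, -0.1063, 0.0129]
eef_rot: [-0.694, 0.72, -0.001, 0.0]
force: [2.1, 0.2, 1.3]
finger_gap: 0.0599
```

Run:
```python
from h import *
im=r.capture("top"); crop(im,280,120,160,160,4,"pics/t2.png")
im=r.capture("scene"); crop(im,230,230,200,160,4,"pics/s2.png")
```

```text
(no output)
```

View pics/s2.png

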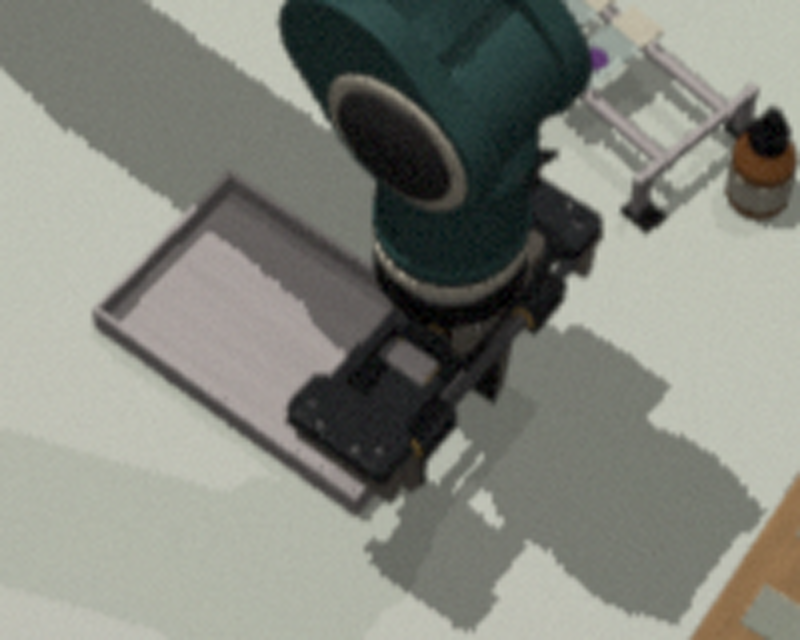

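View pics/t2.png

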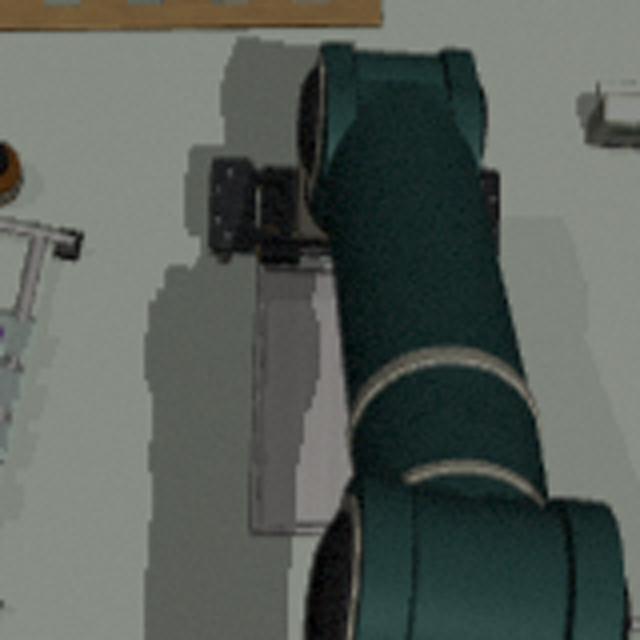

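Run:
```python
from h import *
q=lambda x,y,x0,y0,s:((x+.5)/s-.5+x0,(y+.5)/s-.5+y0)
print("top BL",ray("top",q(250,532,280,120,4),.022),"front edge pt",ray("top",q(262,268,280,120,4),.022))
for p in [(230,178),(98,317),(362,514)]: print("scene",ray("scene",q(*p,230,230,4),.022))
```

```text
top BL [ 0.43408685 -0.04338654  0.022     ] front edge pt [ 0.62035479 -0.05281767  0.022     ]
scene [ 0.43849128 -0.05200233  0.022     ]
scene [ 0.43604202 -0.16865203  0.022     ]
scene [ 0.62707546 -0.17832719  0.022     ]
```

```bash
python3 -m pendant '[[[-0.17,0.005,0],0],[[-0.17,0.005,0],0],[[-0.17,0.005,0],0],[[-0.17,0.005,0],0],[[-0.17,0.005,0],0],[[-0.17,0.005,0],0],[[-0.15,0.005,0],0],[[-0.1,0.005,0],0]]'
python3 - <<'E'
from h import *
a=cv2.imread("pics/scene0.png"); hsv=cv2.cvtColor(a,cv2.COLOR_BGR2HSV)
m=((hsv[...,0]>125)&(hsv[...,0]<155)&(hsv[...,1]>60)).astype(np.uint8);m[:, :320]=0;m[:,400:]=0;m[:200]=0;m[260:]=0
n,l,s,c=cv2.connectedComponentsWithStats(m)
D=np.array([ray("scene",c[i],.0395) for i in range(1,n) if s[i,4]>8]);print(s[:,4],D[:,:2],D.mean(0))
E
```

```text
clock: 5.05
tool_pos: [0.5821, -0.1048, 0.0127]
eef_rot: [-0.694, 0.72, -0.0, -0.0]
force: [2.2, -0.1, 2.1]
finger_gap: 0.0598
[307110     20     22     23     25] [[0.46307429 0.15488194]
 [0.49891207 0.14760988]
 [0.5337499  0.14009819]
 [0.56900916 0.13265237]] [0.51618635 0.14381059 0.0395    ]
```

```bash
python3 -m pendant '[[[0.3,0,0],0],[[0.4,0,0],0],[[0,0,0.6],0],[[0,0,0.9],0],[[0,0,0.9],0],[[0,-0.6,0],10],[[-0.4,-0.6,0],10],[[-0.5,-0.6,0],10]]' 0
python3 -m pendant '[[[-0.5,-0.6,0],10],[[-0.5,-0.2,0],10],[[-0.5,-0.1,0],10],[[-0.5,0,0],10],[[-0.4,0,0],10],[[0,0,0],10],[[0,0,0],0]]'
python3 - <<'E'
from h import *
o=r.observe();q=o["eef_rot"];print(np.degrees(2*np.arctan2(q[1],q[0])))
im=r.capture("top"); cv2.imwrite("pics/t3.png",im[:,:,::-1])
im=r.capture("scene"); crop(im,150,130,260,215,3,"pics/s3.png")
E
```

```text
clock: 6.05
tool_pos: [0.5739, -0.1772, 0.108]
eef_rot: [0.858, -0.513, -0.001, 0.0]
force: [0.1, 0.1, -0.1]
finger_gap: 0.0923
clock: 6.92
tool_pos: [0.4782, -0.2129, 0.1082]
eef_rot: [1.0, -0.02, -0.001, -0.0]
force: [-0.4, -0.8, 0.1]
finger_gap: 0.0917
-2.2663875069859936
```

View pics/t3.png

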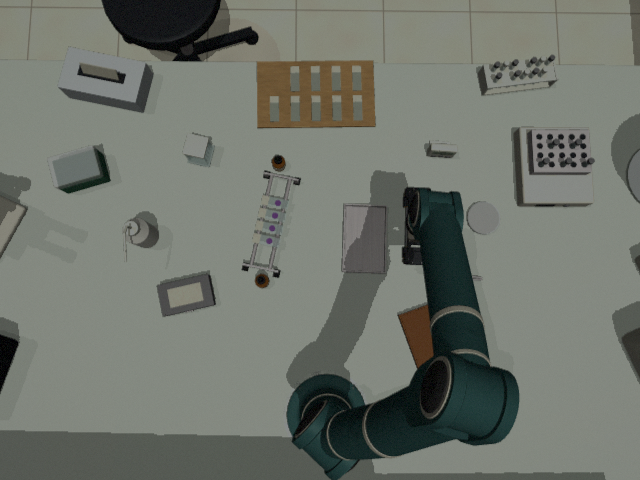

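View pics/s3.png

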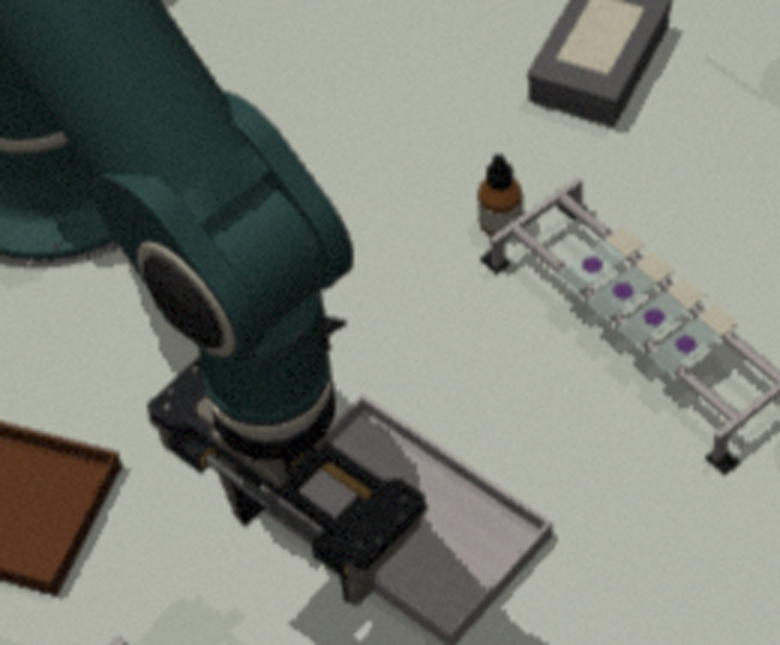

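Run:
```python
from h import *
im=cv2.imread("pics/t3.png")[:,:,::-1]; crop(im,325,190,100,95,6,"pics/t3c.png")
```

```text
(no output)
```

View pics/t3c.png

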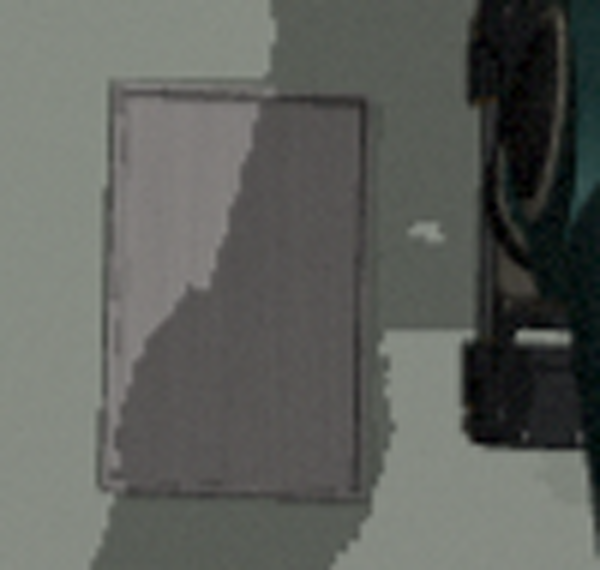

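```bash
cat >> h.py <<'E'
def tray(n,qs,x0,y0,s,z=.022):
    X=np.array([ray(n,((q[0]+.5)/s-.5+x0,(q[1]+.5)/s-.5+y0),z) for q in qs])
    c=X.mean(0); yaw=np.arctan2(*((X[0]-X[3])+(X[1]-X[2]))[[1,0]])
    print("corners",X[:,:2].round(4).tolist(),"sides",[round(float(np.linalg.norm(X[i]-X[(i+1)%4])),4) for i in range(4)])
    d=c[:2]-np.array([.520,.152]);a=np.radians(-12);ex=np.array([np.cos(a),np.sin(a)]);ey=np.array([-ex[1],ex[0]])
    print("centre",c.round(4),"yaw",np.degrees(yaw),"in rack",d@ex,d@ey)
E
python3 - <<'E'
from h import *
tray("top",[(112,84),(376,94),(370,500),(103,488)],325,190,6)
c=r.get_calibration("top");print(-c["R"].T@c["t"])
E
```

```text
corners [[0.5719, -0.0473], [0.5677, -0.1705], [0.3782, -0.1647], [0.3835, -0.0421]] sides [0.1233, 0.1895, 0.1227, 0.1884]
centre [ 0.4753 -0.1061  0.022 ] yaw -1.6739892129849472 in rack 0.009976047582295587 -0.2617847280654278
[0.26193213 0.05289502 1.63067208]
```

```bash
python3 -m pendant '[[[0,0,-0.8],0],[[0,0,-0.8],0],[[0,0,-0.5],0],[[0,0,-0.3],0],[[0,0.3,0],0],[[0,0.3,0],0],[[0,0.15,0],0],[[0,0.15,0],0]]'
python3 -m pendant '[[[0,0.15,0],0],[[0,0.15,0],0],[[0,0.2,0],-0.6],[[0,0.2,0],-0.8],[[0,0.2,0],-0.8],[[0,0.2,0],-0.8],[[0.01,0.2,0],-0.8],[[0.01,0.2,0],-0.8]]'
python3 - <<'E'
from h import *
im=r.capture("top"); crop(im,230,145,190,150,4,"pics/t4.png")
im=r.capture("scene"); crop(im,200,170,230,195,3.4,"pics/s4.png")
E
```

```text
clock: 8.02
tool_pos: [0.4789, -0.1763, 0.0132]
eef_rot: [1.0, -0.018, 0.001, 0.0]
force: [0.4, -2.7, -0.0]
finger_gap: 0.092
clock: 9.02
tool_pos: [0.4791, -0.1161, 0.0125]
eef_rot: [0.998, -0.059, -0.0, -0.0]
force: [-0.2, -3.6, 2.9]
finger_gap: 0.092
```

View pics/t4.png

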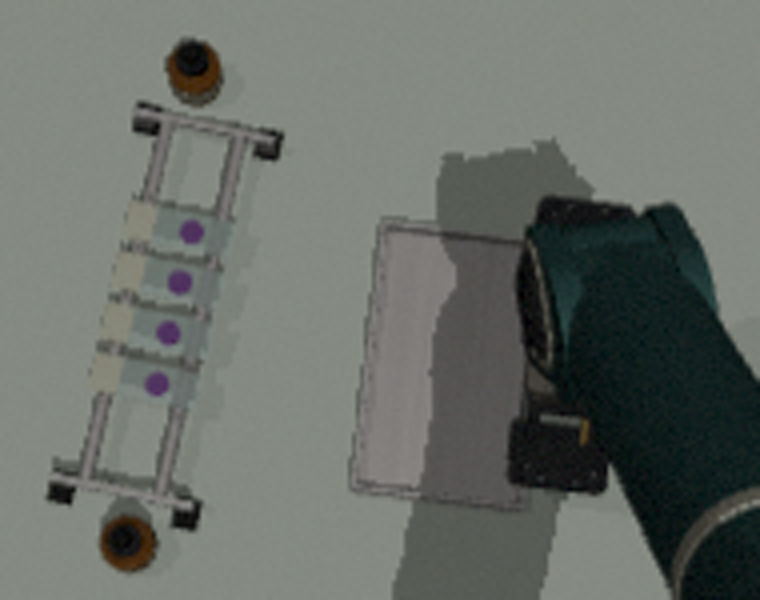

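View pics/s4.png

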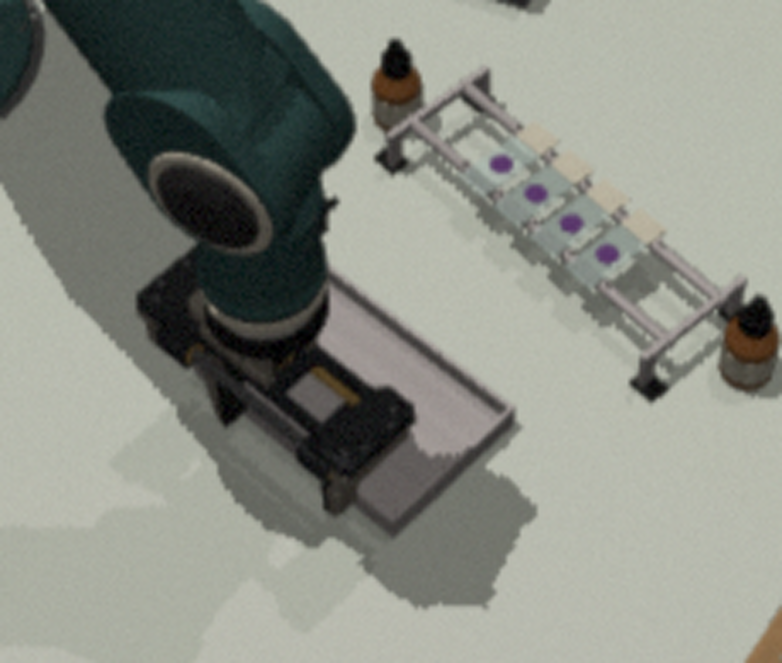

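```bash
python3 -m pendant '[[[0.01,0.2,0],-0.8],[[0.01,0.2,0],-0.8],[[0.02,0.2,0],-0.8],[[0.02,0.2,0],-0.8],[[0.03,0.2,0],-0.8],[[0.03,0.2,0],-0.8],[[0.04,0.2,0],-0.4],[[0.04,0.2,0],0]]'
python3 - <<'E'
from h import *
o=r.observe();q=o["eef_rot"];print(np.degrees(2*np.arctan2(q[1],q[0])))
im=r.capture("top"); crop(im,230,145,170,150,4.6,"pics/t5.png")
im=r.capture("scene"); crop(im,200,170,230,195,3.4,"pics/s5.png")
E
```

```text
clock: 10.12
tool_pos: [0.4874, -0.0522, 0.0126]
eef_rot: [0.995, -0.104, 0.0, 0.0]
force: [-0.6, -0.5, -1.5]
finger_gap: 0.0916
-11.931390803904009
```

View pics/t5.png

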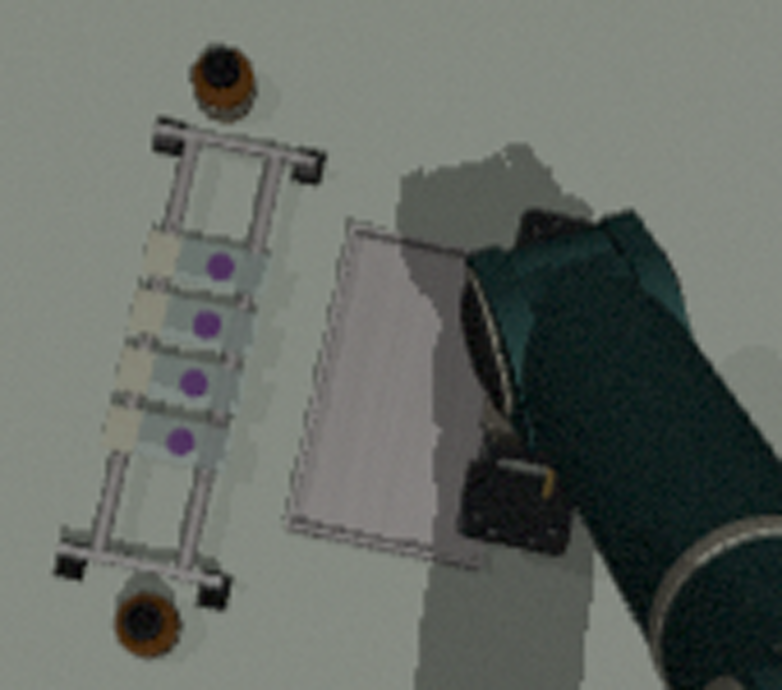

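View pics/s5.png

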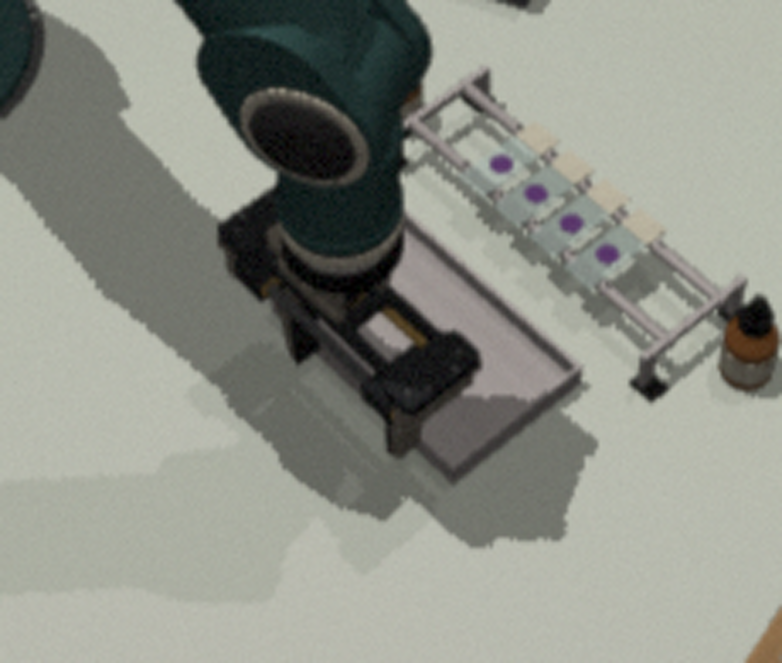

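```bash
cat >> h.py <<'E'
RC=np.array([.520,.152]);A=np.radians(-12.);EX=np.array([np.cos(A),np.sin(A)]);EY=np.array([-EX[1],EX[0]])
def inrack(p): d=np.asarray(p)[:2]-RC; return np.round([d@EX,d@EY],4)
E
python3 - <<'E'
from h import *
P=lambda q,z:ray("top",((q[0]+.5)/4.6-.5+230,(q[1]+.5)/4.6-.5+145),z)
a,b=P((351,225),.022),P((291,521),.022);d=a-b
print(a,b,np.linalg.norm(d),np.degrees(np.arctan2(d[1],d[0])),"left wall mid in rack",inrack((a+b)/2),"tool",inrack(r.observe()["tool_pos"]))
for q,z in [((148,231),.039),((268,250),.039),((214,467),.039),((104,446),.039),((157,124),.036),((324,155),.036),((226,582),.036),((60,548),.036)]: print(inrack(P(q,z)))
for q in [(225,163),(0,0)][:1]:print()
E
```

```text
[0.60012292 0.05718374 0.022     ] [0.41924197 0.09248804 0.022     ] 0.1842940877499178 -11.044130511670618 left wall mid in rack [ 0.006  -0.0776] tool [ 0.0107 -0.2056]
[0.0651 0.0415]
[ 0.069  -0.0314]
[-0.0659 -0.0283]
[-0.0674  0.0382]
[0.1313 0.0512]
[ 0.134  -0.0516]
[-0.1309 -0.05  ]
[-0.1318  0.0503]
```

```bash
python3 -m pendant '[[[0.03,0.2,0],0],[[0.03,0.2,0],0],[[0.03,0.2,0],0],[[0.03,0.2,0],0],[[0.03,0.2,0],0],[[0.03,0.2,0],0],[[0.03,0.2,0],0],[[0.03,0.2,0],0]]'
python3 - <<'E'
from h import *
o=r.observe();q=o["eef_rot"];print(np.degrees(2*np.arctan2(q[1],q[0])),inrack(o["tool_pos"]))
im=r.capture("top"); crop(im,230,145,170,150,4.6,"pics/t6.png")
im=r.capture("scene"); crop(im,200,170,230,195,3.4,"pics/s6.png")
E
```

```text
clock: 11.22
tool_pos: [0.497, 0.0117, 0.0126]
eef_rot: [0.995, -0.104, 0.0, 0.0]
force: [0.3, -3.1, 1.9]
finger_gap: 0.0919
-11.925479444679373 [ 0.0066 -0.142 ]
```

View pics/t6.png

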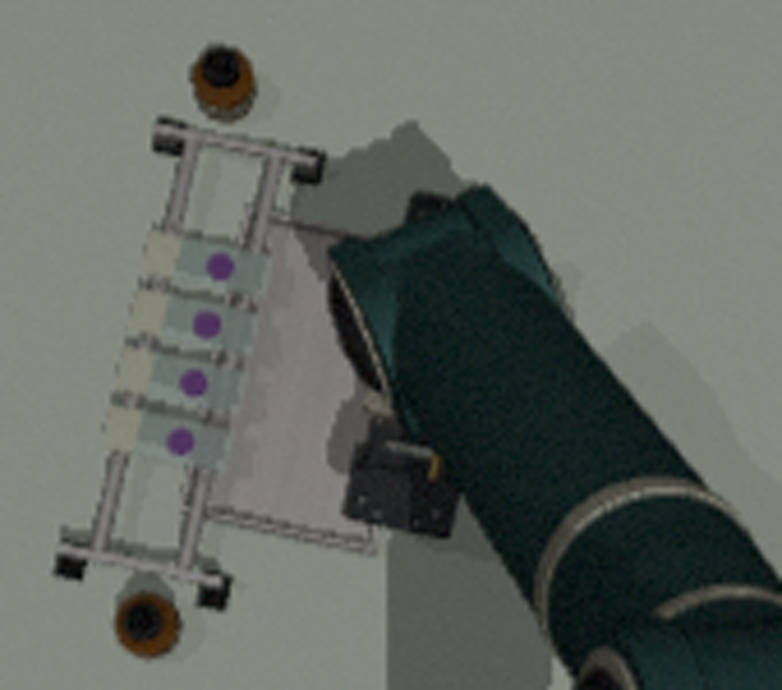

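View pics/s6.png

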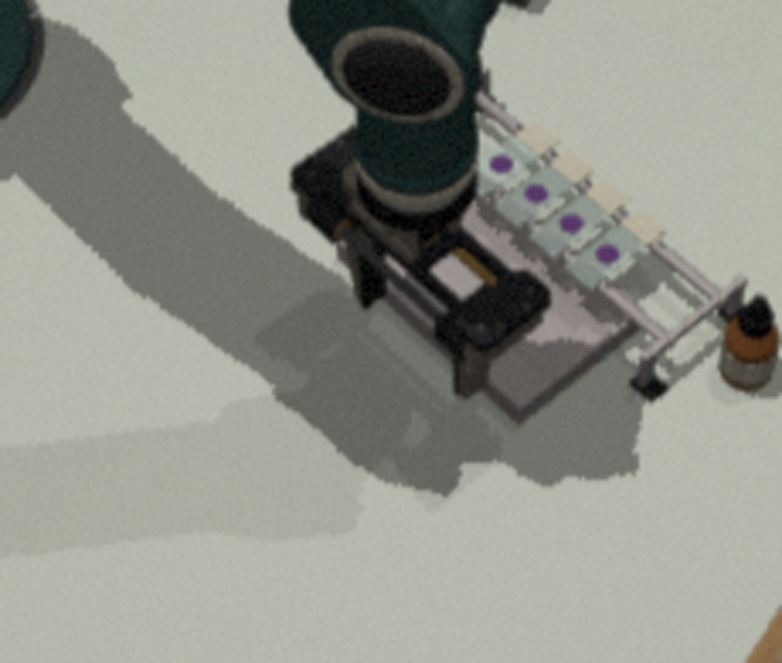

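```bash
python3 -m pendant '[[[0.04,0.2,0],0],[[0.04,0.2,0],0],[[0.04,0.2,0],0],[[0.04,0.2,0],0],[[0.04,0.2,0],0],[[0.04,0.2,0],0],[[0.04,0.2,0],0],[[0.04,0.17,0],0]]'
python3 -m pendant '[[[0.02,0.1,0],0],[[0.01,0.05,0],0],[[0,0,0],0]]'
python3 - <<'E'
from h import *
o=r.observe();q=o["eef_rot"];print(np.degrees(2*np.arctan2(q[1],q[0])),inrack(o["tool_pos"]))
im=r.capture("top"); crop(im,230,145,170,150,4.6,"pics/t7.png")
im=r.capture("scene"); crop(im,250,170,190,150,4,"pics/s7.png")
E
```

```text
clock: 12.32
tool_pos: [0.5097, 0.0747, 0.0126]
eef_rot: [0.995, -0.104, -0.0, -0.0]
force: [-0.8, -0.7, -1.7]
finger_gap: 0.092
clock: 12.7
tool_pos: [0.5109, 0.0803, 0.0126]
eef_rot: [0.995, -0.104, 0.0, -0.0]
force: [-0.5, -0.9, 1.1]
finger_gap: 0.0917
-11.919071673579452 [ 0.006 -0.072]
```

View pics/t7.png

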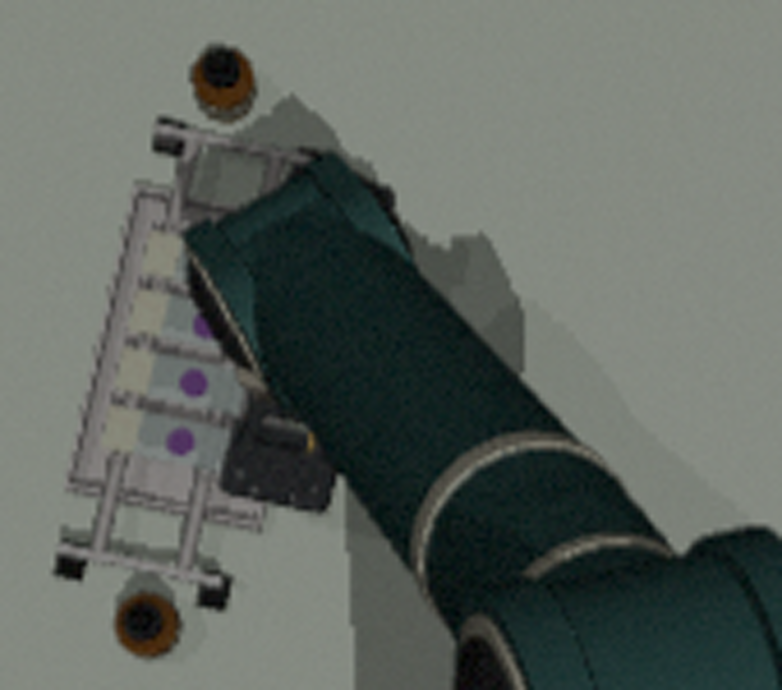

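View pics/s7.png

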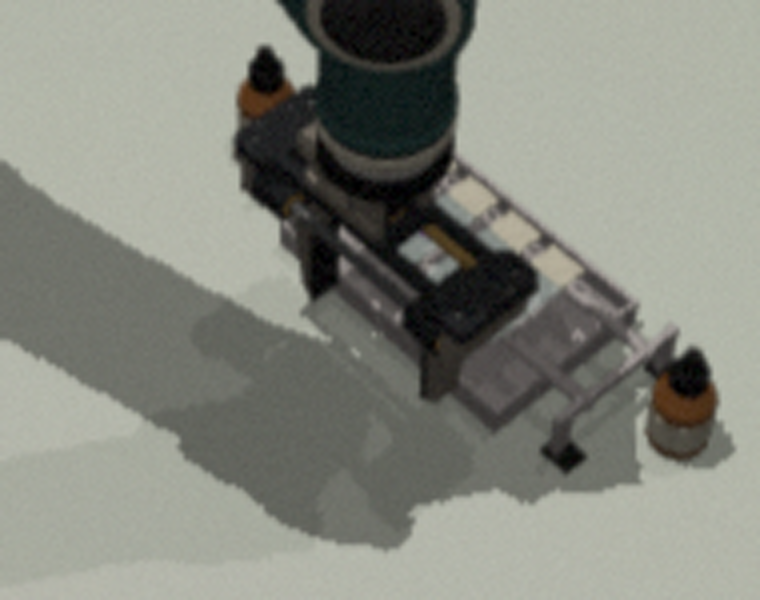

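Left outer wall now shows at about (137,185) to (70,488) in the top crop. I back off to see it clear.

```bash
python3 -m pendant '[[[-0.04,-0.2,0],0],[[-0.1,-0.5,0],0],[[-0.2,-0.9,0],0],[[-0.2,-0.9,0],0],[[-0.2,-0.9,0.3],0],[[-0.2,-0.9,0.6],0],[[0,-0.8,0.6],0],[[0,-0.8,0],0]]'
python3 - <<'E'
from h import *
im=r.capture("top"); crop(im,230,145,110,150,5,"pics/t8.png")
im=r.capture("scene"); crop(im,250,170,190,150,4,"pics/s8.png")
E
```

```text
clock: 13.8
tool_pos: [0.4742, -0.1581, 0.0745]
eef_rot: [0.995, -0.104, 0.002, 0.001]
force: [1.1, 0.3, 0.3]
finger_gap: 0.092
```

View pics/t8.png

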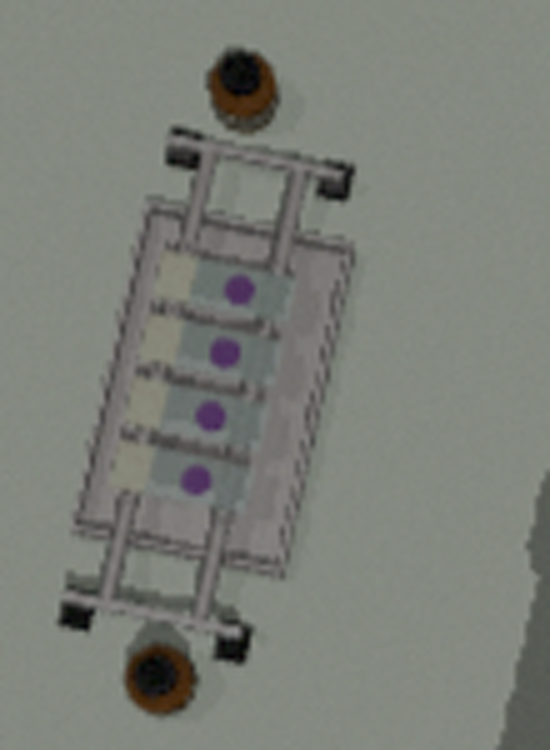

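View pics/s8.png

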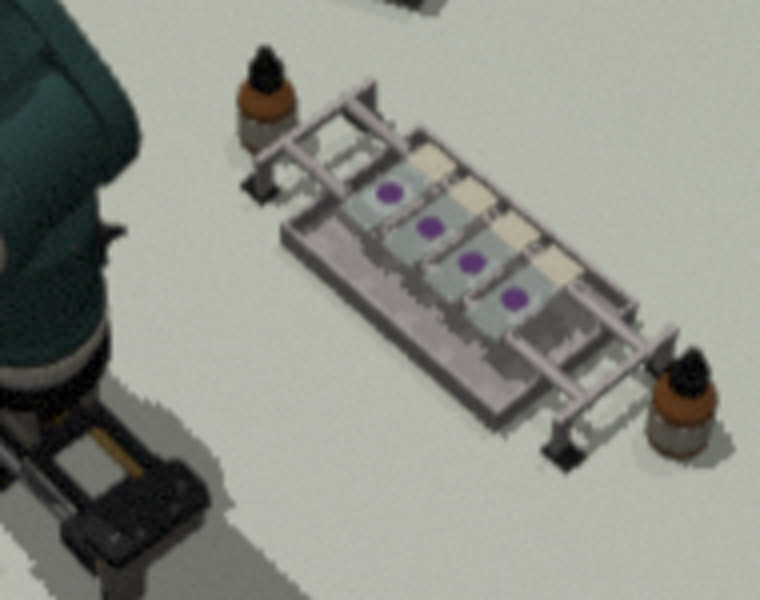

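Run:
```python
from h import *
P=lambda q,z:inrack(ray("top",((q[0]+.5)/5-.5+230,(q[1]+.5)/5-.5+145),z))
S=lambda q,z:inrack(ray("scene",((q[0]+.5)/4-.5+250,(q[1]+.5)/4-.5+170),z))
print("rods top(z.039)",P((128,495),.039),P((218,508),.039),P((204,170),.039),P((297,190),.039))
print("slide corners",P((165,250),.039),P((295,275),.039),P((241,508),.039),P((112,488),.039))
print("feet",P((185,150),.0),P((336,182),.0),P((76,612),.0),P((232,642),.0))
T=[P(q,.022) for q in[(152,202),(355,247),(286,575),(78,527)]];print("tray",T,np.mean(T,0))
print("SCENE slides",S((417,148),.039),S((583,268),.039),S((505,340),.039),S((343,205),.039))
T=[S(q,.022) for q in[(418,129),(636,304),(498,416),(284,230)]];print("tray",T,np.mean(T,0))
print("frames bar ends",S((372,86),.04),S((258,160),.04),S((672,332),.04),S((560,410),.04))
```

```text
rods top(z.039) [-0.0711  0.029 ] [-0.0678 -0.0206] [0.115  0.0284] [ 0.1149 -0.0245]
slide corners [0.0662 0.0395] [ 0.0677 -0.0337] [-0.0651 -0.0328] [-0.0692  0.0384]
feet [0.1325 0.0459] [ 0.1326 -0.0421] [-0.1372  0.047 ] [-0.1353 -0.0414]
tray [array([0.0946, 0.0547]), array([ 0.0936, -0.0618]), array([-0.0944, -0.0639]), array([-0.0925,  0.0538])] [ 0.000325 -0.0043  ]
SCENE slides [-0.0707  0.0283] [0.0632 0.0379] [ 0.0694 -0.0335] [-0.0684 -0.036 ]
tray [array([-0.0914,  0.0495]), array([0.0954, 0.0523]), array([ 0.0973, -0.0653]), array([-0.0881, -0.0669])] [ 0.0033 -0.0076]
frames bar ends [-0.126   0.0415] [-0.1292 -0.0516] [0.1313 0.0424] [ 0.1258 -0.0452]
```

```bash
python3 -m pendant '[[[0.05,0.6,-0.5],0],[[0.1,0.9,-0.5],0],[[0.1,0.9,-0.4],0],[[0.1,0.9,-0.15],0],[[0.1,0.7,0],0],[[0.05,0.4,0],0],[[0,0,0],0]]'
python3 - <<'E'
from h import *
o=r.observe();q=o["eef_rot"];print(np.degrees(2*np.arctan2(q[1],q[0])),inrack(o["tool_pos"]),(np.array([.5104,.0876])-o["tool_pos"][:2])/.04)
E
```

```text
clock: 14.78
tool_pos: [0.4932, 0.0211, 0.0106]
eef_rot: [0.995, -0.103, 0.0, -0.0]
force: [-0.4, -0.8, 0.3]
finger_gap: 0.0919
-11.792219015564742 [ 0.001  -0.1336] [0.43099015 1.66148357]
```

```bash
python3 -m pendant '[[[0.08,0.3,0],0],[[0.08,0.3,0],0],[[0.08,0.3,0],0],[[0.06,0.25,0],0],[[0.04,0.16,0],0],[[0.04,0.15,0],0],[[0.03,0.12,0],0],[[0.02,0.08,0],0]]'
python3 -m pendant '[[[0,0,0],0],[[0,0,0],0]]'
python3 - <<'E'
from h import *
o=r.observe();q=o["eef_rot"];print(np.degrees(2*np.arctan2(q[1],q[0])),inrack(o["tool_pos"]))
E
python3 -m pendant '[[[-0.04,-0.2,0],0],[[-0.1,-0.5,0],0],[[-0.2,-0.9,0],0],[[-0.2,-0.9,0],0],[[-0.2,-0.9,0.3],0],[[-0.2,-0.9,0.6],0],[[0,-0.8,0.6],0],[[0,-0.8,0],0]]'
python3 - <<'E'
from h import *
im=r.capture("top"); crop(im,230,145,110,150,5,"pics/t9.png");cv2.imwrite("pics/t9f.png",im[:,:,::-1])
im=r.capture("scene"); crop(im,250,170,190,150,4,"pics/s9.png")
E
```

```text
clock: 15.78
tool_pos: [0.5102, 0.0857, 0.0105]
eef_rot: [0.995, -0.104, -0.0, 0.001]
force: [-0.7, -3.1, 1.7]
finger_gap: 0.0921
clock: 16.02
tool_pos: [0.5104, 0.0864, 0.0105]
eef_rot: [0.995, -0.104, 0.0, -0.0]
force: [-0.0, -1.6, -0.2]
finger_gap: 0.0919
-11.934801602973456 [ 0.0043 -0.0661]
clock: 17.02
tool_pos: [0.4739, -0.1514, 0.0725]
eef_rot: [0.995, -0.104, 0.002, 0.0]
force: [1.1, 0.4, 0.3]
finger_gap: 0.0921
```

View pics/t9.png

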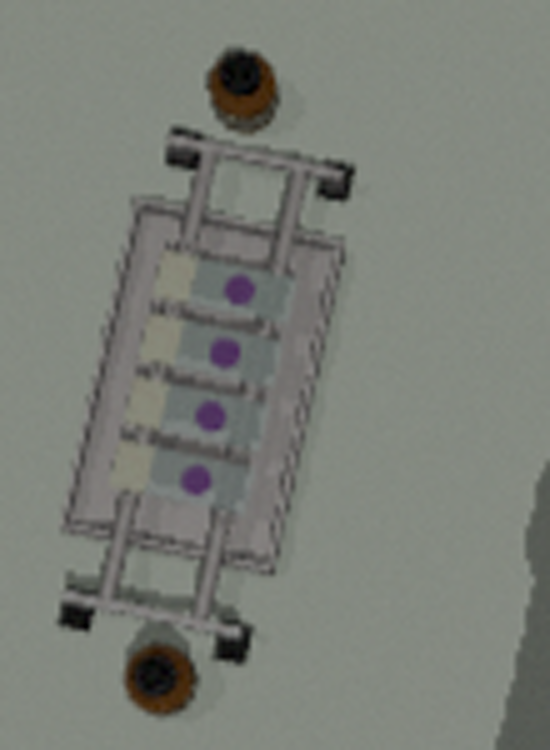

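View pics/s9.png

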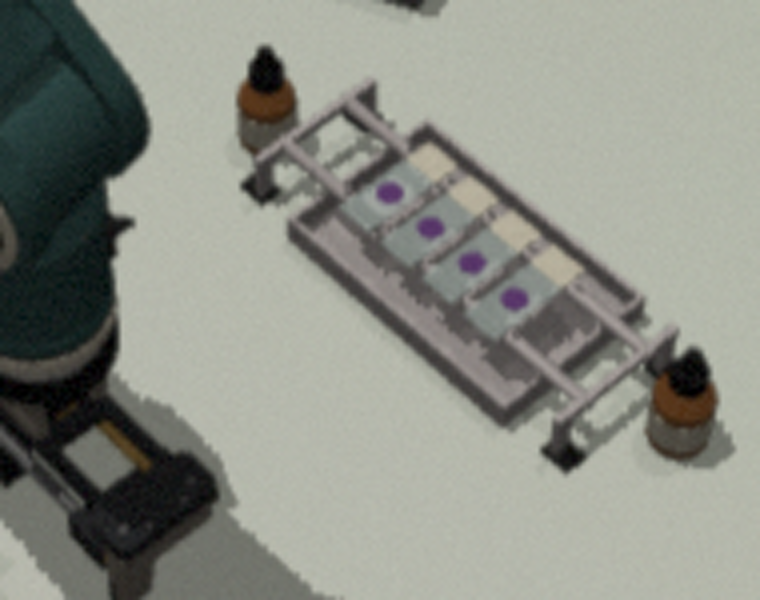

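View pics/t9f.png

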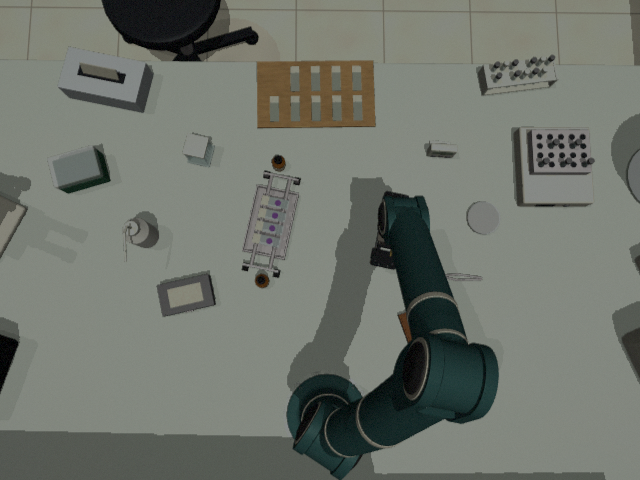

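Run:
```python
from h import *
P=lambda q,z:inrack(ray("top",((q[0]+.5)/5-.5+230,(q[1]+.5)/5-.5+145),z))
S=lambda q,z:inrack(ray("scene",((q[0]+.5)/4-.5+250,(q[1]+.5)/4-.5+170),z))
T=[P(q,.022) for q in[(139,201),(345,243),(275,573),(66,526)]];print("tray",T,np.mean(T,0))
T=[S(q,.022) for q in[(427,125),(642,298),(507,412),(291,228)]];print("tray scene",T,np.mean(T,0))
# purple dots before / after
def dots(f):
    a=cv2.imread(f);h=cv2.cvtColor(a,cv2.COLOR_BGR2HSV);m=((h[...,0]>125)&(h[...,0]<155)&(h[...,1]>80)).astype(np.uint8);m[:,:230]=0;m[:,300:]=0
    n,l,s,c=cv2.connectedComponentsWithStats(m);return np.array([c[i] for i in range(1,n) if s[i,4]>10])
print(dots("pics/t9f.png")-dots("pics/top0.png"))
```

```text
tray [array([0.0936, 0.0619]), array([ 0.0946, -0.0559]), array([-0.0946, -0.0577]), array([-0.0933,  0.0604])] [7.500e-05 2.175e-03]
tray scene [array([-0.0899,  0.056 ]), array([0.0948, 0.0582]), array([ 0.0988, -0.0595]), array([-0.0863, -0.0627])] [ 0.00435 -0.002  ]
[[ 0.          0.        ]
 [-0.06702899 -0.0923913 ]
 [ 0.          0.        ]
 [-0.0952381  -0.04761905]]
```

```bash
python3 -m pendant '[[[0,0,0],0],[[0,0,0],0]]'; python3 -c "
from station import r
print(r.sign_off())"
```

```text
clock: 17.38
tool_pos: [0.4727, -0.1481, 0.0704]
eef_rot: [0.995, -0.103, -0.0, -0.0]
force: [-0.1, 0.2, 0.1]
finger_gap: 0.0918
the job is handed in; nothing more can be done
None
```

The tray is under the rack with all four slides over its inside, and I handed the job in at about 17.4 s. No verdict was reported.

**What I did:**
- I pushed the tray about 70 mm endways by its short wall.
- I then pushed it by its long wall with both open fingers, turning it about 10° to match the rack, and slid it straight in under the slides.
- The first check showed it about 7 mm short crosswise, so I nudged it that much further and backed the arm clear.

**Last checks:**
- **Top view:** the tray centre is within about 1 mm of the rack centre both ways, and the tray is within about 1° of the rods.
- **Scene view:** this puts the tray about 4–6 mm off lengthwise and 1–2 mm off crosswise. That disagrees with the top view by a few mm, but is within the play of about ±12 mm lengthwise and ±9.5 mm crosswise.
- **Rack:** the spots on the slides moved less than 0.1 pixel from the start, so the rack did not shift.
- **Other things on the bench:** those visible in the last top view look unmoved by eye. I did not measure them.

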